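# Fish the forming die out of the gap with the bent rod

### The job

The small steel forming die has dropped into the narrow gap between the hand press and the black rail cutter: take the bent rod from its wooden rest, reach in behind the die and draw it right out of the gap's open front end, keeping the gripper's fingers off the die until it is fully clear of the gap. Then lay the rod back in the two notches of its rest as it lay before (bent end hanging down at the same end), and set the die, narrow ridge up, lengthwise on the middle of the press's raised steel pad. Let go of everything and leave all the other models and things where they stand.

Things in the scene. Friction and masses are not known exactly. Their poses are not given: they have to be found in the camera images.
- press: cast-aluminium hand press, fixed. Origin: centre of the bed's underside, on the bench. Bed 190 (x) by 110 (y), 48 mm high; -x end is the front, towards the robot. Frame, head and lever (to 310 mm high) stand at x above +20 mm, y -35 to +75 mm; the front half is free above. The gap runs along its -y side, parallel to its x axis; a wooden backboard closes the far end, 190 mm from the mouth.
- cutter: black iron rail cutter, fixed, beside the press's -y side and parallel to it. Origin: centre of its underside. Base 190 x 70 mm, 48 mm high, its front end level with the front of the press; blade block and lever (to 141 mm high) stand at least 34 mm from the gap's side of the base.
- gap_mouth (a point): point at bench level in the open front end of the gap, 9 mm from the side of the press bed; axes as the press's: +x leads straight into the gap. Gap 18 to 20 mm wide, 48 mm deep, open above and at the front, floor is the bench.
- die_pad (a point): centre of the top face of the raised steel pad on the front of the press bed, 54 mm above the bench; axes as the press's. Pad 62 mm along x, 26 mm along y, stands 6 mm above the bed.
- die: steel forming die, about 80 g: block 48 (its x) by 13 (y) by 14 mm high, with a ridge 7 mm wide and 6 mm high along the middle of its top (20 mm high overall). Origin: centre of its underside, z up. Starts upright on the bench in the gap, roughly along it, near end at least 8 mm inside the mouth, at least 75 mm of free gap behind it.
- rod: bent rod, about 140 g: square aluminium handle 120 (its x) by 18 (y) by 22 mm (z); a 6 mm steel rod leaves the handle's +x end at mid-height, then bends straight down (-z). Origin: centre of the handle's underside; grip the handle at its middle from above. Centre of mass about 20 mm towards +x from there.
- rod_tip (a point): lower end of the bent-down part of the rod: 110 mm from the handle's middle along the rod's +x and 77 mm below the handle's underside (axes as the rod's)
- rest: wooden rest for the rod, fixed: foot 130 x 70 x 10 mm, two posts 12 mm thick, 46 mm either side of its origin (centre of underside) along its x. The handle lies along its x in notches 24 mm wide in the post tops, handle's underside 90 mm above the bench, rod origin over rest origin, bent end hanging past its +x end; cheeks rise 12 mm. Fingers fit between the posts.
- chapel: grey styrene chapel kit, 106 x 70 mm, 115 mm high over its little spire; bystander, loose, origin at the centre of its underside
- postbox: red plastic post box model, 36 mm across, 63 mm high; bystander, loose, origin at the centre of its underside
- lamp: brass gas lamp model, 40 mm across the foot, 105 mm high; bystander, loose, origin at the centre of its underside
- jar: small glass jar with steel cap, 48 mm across, 55 mm high; bystander, loose, origin at the centre of its underside
- weight: dark steel block weight, 45 x 30 x 25 mm; bystander, loose, origin at the centre of its underside

How it is judged (in metres and radians):
On the way, in this order (a step that is already met when the one before it is completed fails the run):
1. the bent end of the rod stands in the gap behind the die (y of rod_tip in the frame of gap_mouth between -0.012 and 0.01 m and height (world z) of rod_tip below 0.018 m and x of rod_tip in the frame of die above 0.02 m and x of die in the frame of gap_mouth above 0 m), for 0.05 s.
2. the rod has drawn the die out of the front of the gap, still lying on the bench (x of die in the frame of gap_mouth below -0.025 m and height (world z) of die below 0.012 m), for 0.1 s.
At the end, for the whole second after the job is handed in: die ridge up (0.1 rad) on the press pad, centre within 10 mm along and 7 mm across of the pad's, in line within 0.2 rad; rod handle level in both notches of its rest (15 mm lengthwise), bent end down at the rest's +x end; both at rest (x of die in the frame of die_pad between -0.01 and 0.01 m and y of die in the frame of die_pad between -0.007 and 0.007 m and z of die in the frame of die_pad between -0.002 and 0.003 m and angle between die's own z axis and vertical below 0.1 rad and angle between the x axis of die and the x axis of press, either way round below 0.2 rad and linear speed of each of die, rod below 0.02 m/s and x of rod in the frame of rest between -0.015 and 0.015 m and y of rod in the frame of rest between -0.006 and 0.006 m and z of rod in the frame of rest between 0.087 and 0.094 m and angle between rod's own z axis and vertical below 0.07 rad and angle between the x axis of rod and the x axis of rest, either way round below 0.12 rad and x of rod_tip in the frame of rest above 0 m); the robot touches nothing.
It fails at once if the fingers touch the die while any of it is still in the gap (y of die in the frame of gap_mouth between -0.016 and 0.016 m and height (world z) of die below 0.03 m and x of die in the frame of gap_mouth above -0.022 m and contact force between the fingers and die above 0.3 N).
It fails at once if a bystander is moved by more than 20 mm or tipped (distance of any of chapel, postbox, lamp, jar, weight from where it was at the start of the episode above 0.02 m or angle between any of chapel, postbox, lamp, jar, weight's own z axis and vertical above 0.4 rad).
It also fails if it takes over 67 s, if anything falls off the work surface, if the arm or the gripper's body presses on something with over 40 N, if the wrist force passes 120 N, or if a joint passes its speed limit or range.

### The arm

A 6-joint arm with a two-finger parallel gripper is mounted at the origin on the work surface. World frame = base frame: x ahead of the robot, y to its left, z up, the work surface at z = 0. Lengths are in mm, angles in rad, forces in N, time in s.
With the tool pointing down it reaches from about 275 to 1000 mm from the base axis. Payload 8.4 kg.
Tool frame: the origin (TCP) lies midway between the tips of the shut fingers; the grasp point (between the pads) lies 19 mm behind it; z points along the fingers, y is the line along which they close (so a half turn about z gives the same grasp; the last joint's range is limited). The gripper opens to 85 mm and grips with 20 to 120 N. Pads are 22 mm wide; open, the fingers measure 114 mm over their backs; the gripper's body (76 mm by 85 mm) begins 54 mm behind the grasp point. The pads swing forward as they close: fully open they stand 13 mm farther back than shut.
Start: joints at [1.296, 0.353, 1.633, -0, 1.155, -0.002], TCP at [168.392, 601.891, 231.281] pointing down, gripper open.
Joint ranges: [-2.63, 2.63], [-0.92, 2.1], [0.06, 2.66], [-1.3, 4.44], [0, 2.69], [-3.02, 3.02]. Speed limits (rad/s): [2.22, 2.22, 2.79, 3.14, 3.14, 3.14].

### API

Orientations are given as [roll, pitch, yaw] about the fixed x, y, z axes, in that order (R = Rz(yaw) Ry(pitch) Rx(roll)).
In Python, from rig import monitor, imaging, r gives the robot as it stands.
- The arm moves only by the tool drive_tool, never from a script. Its argument "plan" is a list of rows, each an object of numbers: "x", "y", "z": the shift along the tool's x, y, z in units of 50 mm (1.0 is 50 mm); "ax", "ay", "az": the turn, a rotation vector about the tool's x, y, z in units of 6 degrees (1.0 is 6 degrees); "hand": the finger opening in mm, from 0 to 85.4. In form: [{"x": .., "y": .., "z": .., "ax": .., "ay": .., "az": .., "hand": ..}, ...]. A call has 1 to 8 rows; each row is the pose to reach, as a shift and turn from the pose commanded when the call began, along the tool's axes at that moment; what a row does not reach only later rows make up. A row lasts 1/10 s, in which the tool goes at most 50 mm and 8.59 degrees, less where a joint would pass 70% of its speed; a pose out of reach is approached as far as the arm can. A call with a gripper value outside its range is refused whole. The fingers move at their own pace and stop on an object; "grip_force" is the grip in N (left out, the last holds). Time passes only in rows, so rows that repeat a pose let the fingers close. It gives the time, the measured TCP pose, the force, the opening and the grip force at its end, in the units of the state.
- monitor.sense(): the state, without advancing time (a new reading comes with each control period).
- imaging.grab_frame(name): name is "scene" or "side" or "wrist"; returns the picture (384x512x3 uint8, red, green, blue); there is no depth.
- imaging.camera_info(name): a dict with "mtx" (3x3 intrinsics, pixels), "R" (3x3) and "t" (3): a world point X has camera coordinates R X + t. Camera axes: x right, y down, z forward; pixel columns grow to the right and rows downward; lengths in mm; the calibration is good to about 2 mm. A picture is of the moment at which its call begins: read the wrist's pose just before it. camera_info takes no time and is no camera call; for the wrist camera it gives the pose at the moment of the call.
- r.sign_off(): hands the job in; it is judged then, once.
The state is a dict: "clock": time; "qpos": joint angles; "qvel": joint speeds; "joint_efforts": joint torques, N m; "eef_pos": TCP position; "tcp_rot": TCP orientation; "contact_force": force on the tool from outside, world axes, zero at the start; "wrist_torque": the same for the moment, N m; "opening": opening from 0.0 (shut) to 1.0 (fully open); "grasp_force": force on a finger pad.
Only numpy, scipy, OpenCV 4.12 (cv2) and the standard library are available. Lean on these libraries where they do the work, as an engineer would, in place of code of your own. Each camera call takes 0.05 s, during which the arm holds its last target. There are 200 camera calls.

## Working session

There is one attempt and no reset: what is moved stays moved. The work goes in short steps, Python scripts to look and compute and a tool call to move; the robot and the scene stay as the last step left them, time stands still between calls to the robot, and variables do not carry over. Pictures are saved under pics/ and viewed, at most 10 in all, crops included, and the job is handed in when it is done.

Besides the shell and the picture viewer there is one more tool, called as name([rows], argument=value, ...), one row to a line, values as JSON. drive_tool: Moves the arm, as the interface text tells. Its arguments: {"type":"object","properties":{"plan":{"type":"array","items":{"type":"object","properties":{"x":{"type":"number"},"y":{"type":"number"},"z":{"type":"number"},"ax":{"type":"number"},"ay":{"type":"number"},"az":{"type":"number"},"hand":{"type":"number"}}}},"grip_force":{"type":"number"}},"required":["plan"]}

```bash
ls; mkdir -p pics; python3 - <<'E'
from rig import monitor, imaging, r
import cv2,numpy as np
print(monitor.sense())
for n in ["scene","side","wrist"]:
    i=imaging.camera_info(n);print(n,i["mtx"].tolist(),i["R"].round(4).tolist() if hasattr(i["R"],'round') else i["R"],i["t"])
    im=imaging.grab_frame(n);cv2.imwrite(f"pics/{n}0.png",im[...,::-1])
a=cv2.imread("pics/scene0.png")
cv2.imwrite("pics/sceneL.png",cv2.resize(a,(800,600),interpolation=cv2.INTER_CUBIC))
a=cv2.imread("pics/side0.png")
cv2.imwrite("pics/sideL.png",cv2.resize(a,(800,600),interpolation=cv2.INTER_CUBIC))
E
```

```text
pics
{'clock': 0.0, 'qpos': array([ 1.29558134e+00,  3.53651120e-01,  1.63415239e+00, -3.09011978e-05,
        1.15521984e+00, -2.42521816e-03]), 'qvel': array([ 4.26391237e-04,  8.36598674e-05,  1.01814392e-03, -2.09229434e-04,
       -7.33686426e-04,  1.48550072e-03]), 'joint_efforts': array([ 1.24047103e-03, -6.05253625e+01, -3.42063510e+01,  1.20326531e-04,
        9.25629458e-03,  1.31503273e-05]), 'eef_pos': array([168.2771724 , 601.40704466, 230.55202823]), 'tcp_rot': array([-3.14016190e+00,  2.47833135e-05,  2.86881540e+00]), 'contact_force': array([-0.28912562,  0.3015265 ,  0.76091817]), 'wrist_torque': array([-0.02515022,  0.05965731, -0.0062334 ]), 'grasp_force': 0.0, 'opening': 1.0008953873512965}
scene [[415.5422388476618, 0.0, 256.6587983608099], [0.0, 415.5422388476618, 192.5761554329508], [0.0, 0.0, 1.0]] [[-0.4298, 0.9028, 0.0178], [0.7134, 0.3516, -0.6061], [-0.5534, -0.2478, -0.7952]] [ 232.8063328  -326.59331074 1423.43729922]
side [[444.1278865529144, 0.0, 252.96036388857806], [0.0, 444.1278865529144, 198.11069971866516], [0.0, 0.0, 1.0]] [[0.9342, -0.3567, 0.0083], [-0.2696, -0.7211, -0.6383], [0.2337, 0.594, -0.7698]] [-491.17950716  213.22508649 1154.25696991]
wrist [[313.0624245663818, 0.0, 254.2388234926068], [0.0, 313.0624245663818, 193.8449825434681], [0.0, 0.0, 1.0]] [[0.2694, 0.963, -0.0005], [0.917, -0.2564, 0.3057], [0.2942, -0.0828, -0.9521]] [-624.91246713  -38.31004513  379.31785388]
```

View pics/sceneL.png

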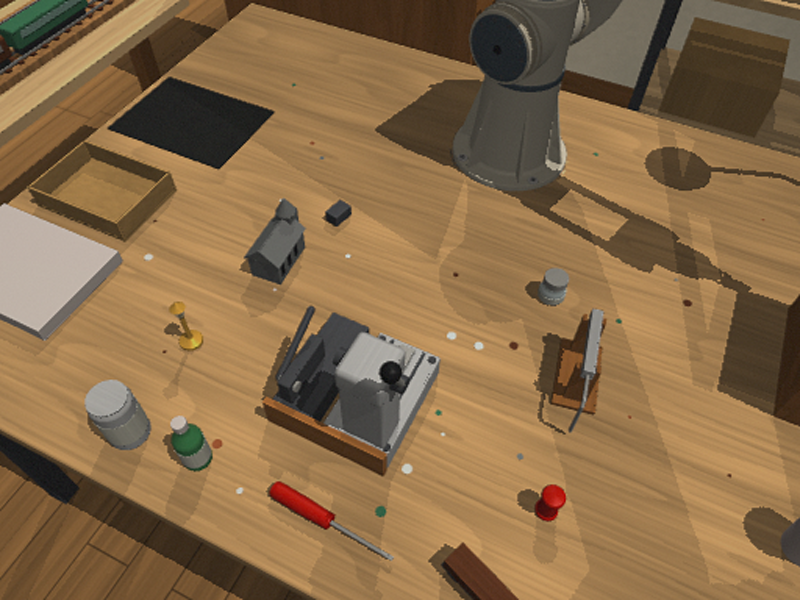

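View pics/sideL.png

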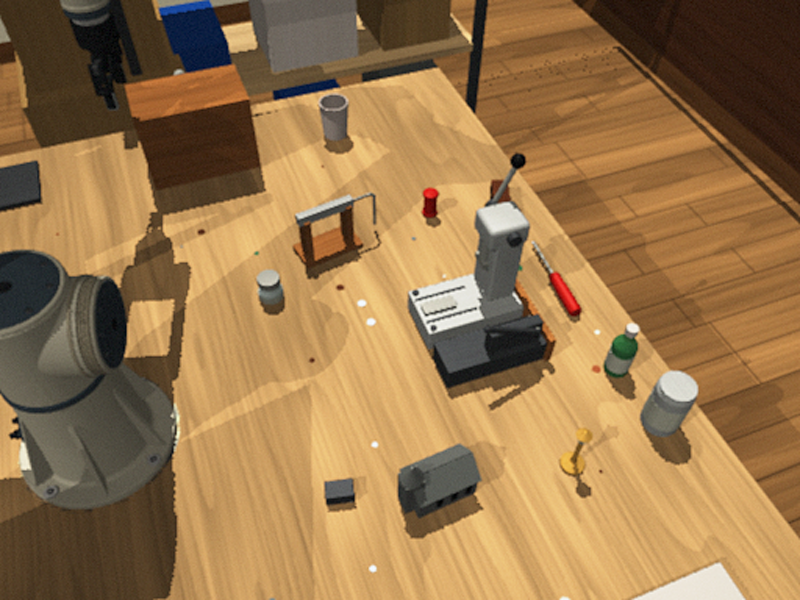

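The scene view shows the press near (385,390), the cutter near (320,370) and the rest at (580,360). In the side view the handle runs from (298,215) to (352,200), and the press pad is near (440,305). Next, a mosaic of enlarged crops.

```bash
python3 - <<'E'
import cv2,numpy as np
s=cv2.imread("pics/scene0.png");d=cv2.imread("pics/side0.png")
# scale 4 crops 100x75 each -> 400x300
def c(im,x,y,w=100,h=75): return cv2.resize(im[y:y+h,x:x+w],(400,300),interpolation=cv2.INTER_CUBIC)
m=np.vstack([np.hstack([c(s,330,190,120,90),c(s,165,190,120,90)]),np.hstack([c(d,170,110,100,75),c(d,255,165,108,81)])])
cv2.imwrite("pics/mos.png",m)
E
```

```text
(no output)
```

View pics/mos.png

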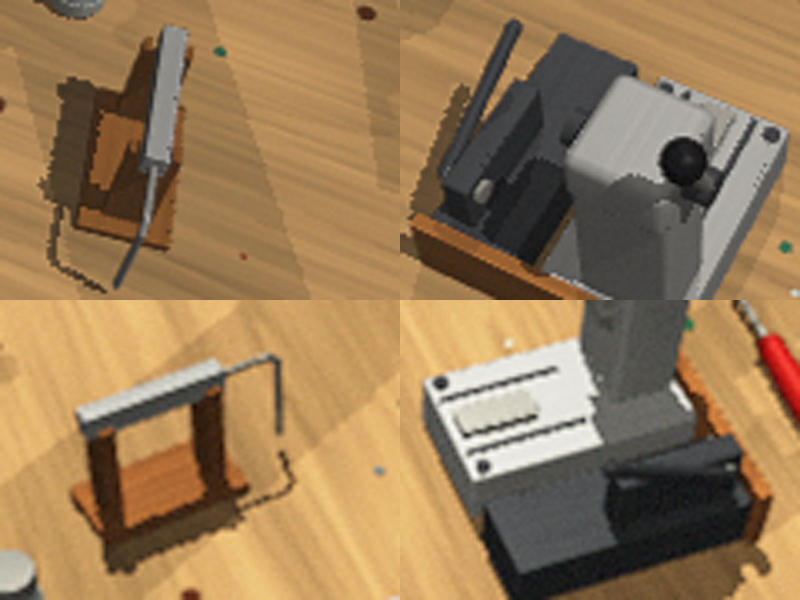

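```bash
cat > h.py <<'E'
import numpy as np,cv2
from rig import monitor, imaging, r
from scipy.spatial.transform import Rotation as Ro
def ray(info,px):
    K,R,t=[np.asarray(info[k],float) for k in("mtx","R","t")]
    d=R.T@np.linalg.inv(K)@np.array([*px,1.]); return -R.T@t,d
def plane(info,px,z):
    o,d=ray(info,px); return o+d*(z-o[2])/d[2]
def two(a,pa,b,pb):
    o1,d1=ray(a,pa);o2,d2=ray(b,pb)
    s=np.linalg.lstsq(np.c_[d1,-d2],o2-o1,rcond=None)[0]
    p,q=o1+s[0]*d1,o2+s[1]*d2
    return (p+q)/2,np.linalg.norm(p-q)
def proj(info,X):
    c=np.asarray(info["R"])@np.asarray(X,float)+info["t"];p=np.asarray(info["mtx"])@c;return p[:2]/p[2]
def move_to(pos,yaw):
    """shift/turn in tool units from current state to tool-down pose"""
    s=monitor.sense();R=Ro.from_euler("xyz",s["tcp_rot"])
    T=Ro.from_euler("xyz",[np.pi,0,yaw])
    dp=R.inv().apply(np.array(pos)-s["eef_pos"])/50
    rv=(R.inv()*T).as_rotvec(degrees=True)/6
    return dp.round(3),rv.round(3)
E
python3 - <<'E'
from h import *
np.set_printoptions(precision=1,suppress=True)
S=imaging.camera_info("scene");D=imaging.camera_info("side")
sa=lambda x,y:(330+x/3.3333-.5,190+y/3.3333-.5)
sb=lambda x,y:(165+(x-400)/3.3333-.5,190+y/3.3333-.5)
da=lambda x,y:(170+x/4-.5,110+(y-300)/4-.5)
db=lambda x,y:(255+(x-400)/3.704-.5,165+(y-300)/3.704-.5)
print("handle S");[print(plane(S,sa(*p),112)) for p in[(164,28),(187,30),(142,160),(168,165)]]
print("handle D");[print(plane(D,da(*p),112)) for p in[(77,410),(84,426),(215,361),(224,375)]]
print("tip",two(S,sa(117,287),D,da(279,432)))
print("bed S");print(plane(S,sb(788,130),48))
print("bed D");[print(plane(D,db(*p),48)) for p in[(425,376),(463,480),(580,340)]]
print("pad D");[print(plane(D,db(*p),54)) for p in[(455,409),(462,436),(538,410),(530,391)]]
print("cutter D");[print(plane(D,db(*p),48)) for p in[(486,507),(510,575)]]
E
```

```text
handle S
[433.4 279.8 112. ]
[427.7 295.6 112. ]
[551.6 296.6 112. ]
[547.6 313.9 112. ]
handle D
[428.7 292.3 112. ]
[428.9 273.5 112. ]
[544. 309. 112.]
[545.4 291.2 112. ]
tip (array([596.9, 314.3,  15.2]), np.float64(0.5762368062504819))
bed S
[582.5  85.8  48. ]
bed D
[585.   87.9  48. ]
[573.4 -19.2  48. ]
[716.9  80.   48. ]
pad D
[592.2  43.1  54. ]
[587.   16.2  54. ]
[652.2  19.6  54. ]
[654.3  39.7  54. ]
cutter D
[579.8 -48.7  48. ]
[ 572.2 -111.1   48. ]
```

```bash
python3 - <<'E'
from h import *
np.set_printoptions(precision=3,suppress=True)
W=imaging.camera_info("wrist");s=monitor.sense()
c=-np.asarray(W["R"]).T@W["t"];R=Ro.from_euler("xyz",s["tcp_rot"])
print("cam in tool",R.inv().apply(c-s["eef_pos"]), "fwd",R.inv().apply(W["R"][2]),"right",R.inv().apply(W["R"][0]))
print("to gap view",move_to([560,-25,240],3.06))
print("to rod",move_to([488,294,200],3.29))
E
```

```text
cam in tool [  79.464    0.353 -141.946] fwd [-0.306  0.001  0.952] right [-0.     1.    -0.001]
to gap view (array([-10.92 ,  -9.957,  -0.175]), array([-0.01 , -0.001, -1.826]))
to rod (array([-7.814, -4.2  ,  0.619]), array([-0.01 , -0.002, -4.022]))
```

```bash
python3 - <<'E'
from h import *
print("to gap view",move_to([595,-35,175],3.06))
E
```

```text
to gap view (array([-11.648,  -9.96 ,   1.125]), array([-1.000e-02, -1.000e-03, -1.826e+00]))
```

drive_tool([
  {"x": -0.75,"y": -0.65,"z": 0},
  {"x": -1.5,"y": -1.3,"z": 0,"az": -0.5},
  {"x": -2.25,"y": -1.95,"z": 0,"az": -1},
  {"x": -3,"y": -2.6,"z": 0,"az": -1.8},
  {"x": -3.75,"y": -3.25,"z": 0,"az": -1.8},
  {"x": -4.5,"y": -3.9,"z": 0,"az": -1.8},
  {"x": -5.25,"y": -4.55,"z": 0,"az": -1.8},
  {"x": -6,"y": -5.2,"z": 0,"az": -1.8},
])

```text
invalid input
```

```bash
python3 - <<'E'
from h import *
print(monitor.sense()["eef_pos"],"to gap view",move_to([595,-35,175],3.06))
E
```

```text
[168.30677033 601.53227261 230.71344444] to gap view (array([-11.648,  -9.96 ,   1.125]), array([-1.000e-02, -1.000e-03, -1.826e+00]))
```

drive_tool([
  {"x": -0.75,"y": -0.65,"z": 0,"ax": 0,"ay": 0,"az": 0,"hand": 85},
  {"x": -1.5,"y": -1.3,"z": 0,"ax": 0,"ay": 0,"az": -0.5,"hand": 85},
  {"x": -2.25,"y": -1.95,"z": 0,"ax": 0,"ay": 0,"az": -1,"hand": 85},
  {"x": -3,"y": -2.6,"z": 0,"ax": 0,"ay": 0,"az": -1.8,"hand": 85},
  {"x": -3.75,"y": -3.25,"z": 0,"ax": 0,"ay": 0,"az": -1.8,"hand": 85},
  {"x": -4.5,"y": -3.9,"z": 0,"ax": 0,"ay": 0,"az": -1.8,"hand": 85},
  {"x": -5.25,"y": -4.55,"z": 0,"ax": 0,"ay": 0,"az": -1.8,"hand": 85},
  {"x": -6,"y": -5.2,"z": 0,"ax": 0,"ay": 0,"az": -1.8,"hand": 85},
])

```text
clock: 0.95
eef_pos: [387.9, 268.9, 231.4]
tcp_rot: [3.141, 0.0, 3.058]
contact_force: [-0.0, 0.6, -0.8]
opening: 0.998
grasp_force: 0.0
```

```bash
python3 - <<'E'
from h import *
print(monitor.sense()["eef_pos"],"to gap view",move_to([595,-35,175],3.06))
E
```

```text
[387.90465023 268.86108493 231.35231076] to gap view (array([-4.637, -5.708,  1.127]), array([ 0.002,  0.002, -0.023]))
```

```bash
python3 - <<'E'
from h import *
import pickle
i=imaging.camera_info("wrist");im=imaging.grab_frame("wrist");cv2.imwrite("pics/wrod.png",im[...,::-1])
pickle.dump(i,open("wrod.pkl","wb"))
for X in[(488.5,294.5,112),(429,282,112),(597,312,13)]:print(proj(i,X))
E
```

```text
[288.55601185 285.79986298]
[271.55000826 230.70339932]
[297.67867502 310.51682189]
```

drive_tool([
  {"x": -0.6,"y": -0.7,"z": 0.1,"ax": 0,"ay": 0,"az": 0,"hand": 85},
  {"x": -1.2,"y": -1.4,"z": 0.2,"ax": 0,"ay": 0,"az": 0,"hand": 85},
  {"x": -1.8,"y": -2.1,"z": 0.4,"ax": 0,"ay": 0,"az": 0,"hand": 85},
  {"x": -2.4,"y": -2.9,"z": 0.6,"ax": 0,"ay": 0,"az": 0,"hand": 85},
  {"x": -3,"y": -3.7,"z": 0.8,"ax": 0,"ay": 0,"az": 0,"hand": 85},
  {"x": -3.6,"y": -4.5,"z": 1,"ax": 0,"ay": 0,"az": 0,"hand": 85},
  {"x": -4.1,"y": -5.1,"z": 1.1,"ax": 0,"ay": 0,"az": 0,"hand": 85},
  {"x": -4.6,"y": -5.7,"z": 1.1,"ax": 0,"ay": 0,"az": 0,"hand": 85},
])

```text
clock: 1.8
eef_pos: [592.6, -34.7, 175.1]
tcp_rot: [-3.142, -0.002, 3.056]
contact_force: [-0.6, 0.6, 1.3]
opening: 0.996
grasp_force: 0.0
```

drive_tool([
  {"x": 0,"y": 0,"z": 0,"ax": 0,"ay": 0,"az": 0,"hand": 85},
  {"x": 0,"y": 0,"z": 0,"ax": 0,"ay": 0,"az": 0,"hand": 85},
  {"x": 0,"y": 0,"z": 0,"ax": 0,"ay": 0,"az": 0,"hand": 85},
])

```text
clock: 2.1
eef_pos: [591.6, -31.9, 176.0]
tcp_rot: [3.141, -0.001, 3.058]
contact_force: [-0.6, 0.9, -0.4]
opening: 0.995
grasp_force: 0.0
```

```bash
python3 - <<'E'
from h import *
import pickle
print(monitor.sense()["eef_pos"])
i=imaging.camera_info("wrist");im=imaging.grab_frame("wrist");cv2.imwrite("pics/wgap.png",im[...,::-1])
pickle.dump(i,open("wgap.pkl","wb"))
for X in[(572.5,-28,0),(572.5,-28,48),(621,29.6,54),(640,-34,0)]:print(proj(i,X))
# mosaic: gap (left, enhanced) + rod
a=cv2.imread("pics/wgap.png");b=cv2.imread("pics/wrod.png")
cv2.imwrite("pics/wgapL.png",cv2.resize(a,(800,600),interpolation=cv2.INTER_CUBIC))
E
```

```text
[591.62045145 -31.94978089 176.01805839]
[255.69117224 154.87218358]
[255.99282392 165.03335463]
[323.94522123 213.62649894]
[255.31830116 216.34364721]
```

View pics/wgapL.png

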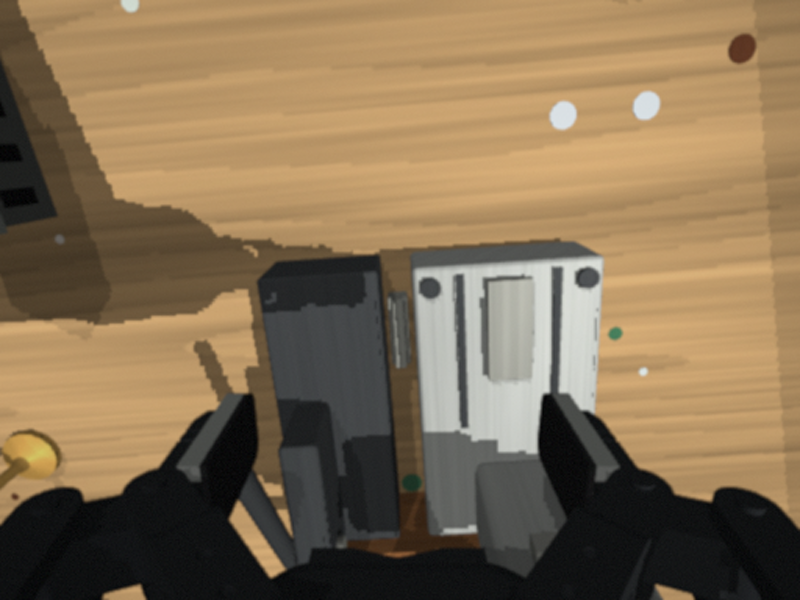

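The wrist view shows the die in the gap from about (396,293) to (403,367). The gap's press edge runs (413,270) to (430,533), the pad is at (487–533, 279–380), and the gap behind the die is free.

```bash
python3 - <<'E'
from h import *
import pickle
np.set_printoptions(precision=1,suppress=True)
i=pickle.load(open("wgap.pkl","rb"));f=lambda x,y,z:plane(i,(x/1.5625-.25,y/1.5625-.25),z)
print("press front",f(413,270,48),f(602,262,48),"side",f(421,400,48),f(430,533,48))
print("cutter",f(380,272,48),f(389.5,405,48),f(399,538,48))
print("pad",[f(*p,54)[:2] for p in[(487,280),(530,278),(534,380),(488,381)]])
print("die ridge z20",[f(*p,20)[:2] for p in[(394,293),(404,293),(398,367),(408,367)]])
print("bench front corners press",f(413,252,0),f(568,241,0))
b=cv2.imread("pics/wrod.png")
m=np.hstack([cv2.resize(cv2.imread("pics/wgap.png")[150:250,220:290],(420,600),interpolation=cv2.INTER_CUBIC),cv2.resize(b[190:350,230:330],(375,600),interpolation=cv2.INTER_CUBIC)])
cv2.imwrite("pics/mos2.png",m)
E
```

```text
press front [579.9 -21.4  48. ] [584.2  85.3  48. ] side [662.7 -22.6  48. ] [764.7 -23.6  48. ]
cutter [579.5 -40.2  48. ] [664.6 -42.4  48. ] [767.1 -45.   48. ]
pad [array([587.6,  19.2]), array([588.5,  43.2]), array([651.8,  45.4]), array([650.1,  18.1])]
die ridge z20 [array([600.8, -34.2]), array([601.3, -27.9]), array([652.4, -36. ]), array([652.9, -29.4])]
bench front corners press [579.6 -19.9   0. ] [580.9  82.    0. ]
```

View pics/mos2.png

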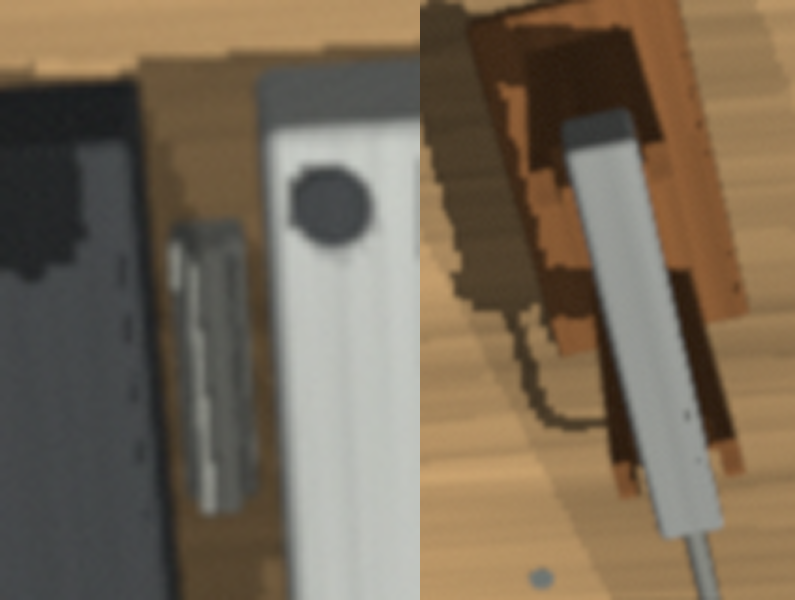

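```bash
python3 - <<'E'
from h import *
import pickle
np.set_printoptions(precision=1,suppress=True)
i=pickle.load(open("wrod.pkl","rb"));f=lambda x,y,z:plane(i,(230+(x-420)/3.75-.4,190+y/3.75-.4),z)
P=[f(*p,112) for p in[(568,153),(635,138),(665,537),(722,525)]]
a=(P[0]+P[1])/2;b=(P[2]+P[3])/2
print(P,a,b,(a+b)/2,np.linalg.norm(b-a),np.arctan2(*(b-a)[1::-1]))
g=pickle.load(open("wgap.pkl","rb"));f=lambda x,y,z:plane(g,(220+x/6-.4,150+y/6-.4),z)
print("die shoulder",[f(*p,14)[:2] for p in[(172,228),(245,228),(193,510),(253,492)]])
c=(a+b)/2
print(move_to([c[0],c[1],150],np.arctan2(*(b-a)[1::-1])+np.pi))
E
```

```text
[array([428.5, 279.8, 112. ]), array([425.9, 296.2, 112. ]), array([544.8, 298.2, 112. ]), array([542.1, 313.8, 112. ])] [427.2 288.  112. ] [543.4 306.  112. ] [485.3 297.  112. ] 117.59567226339242 0.15375486084203388
die shoulder [array([602.6, -38.1]), array([603.6, -25.8]), array([654.9, -39.1]), array([652.3, -28.2])]
(array([2.7, 6.4, 0.5]), array([ 0. , -0. , -2.3]))
```

drive_tool([
  {"x": 0.3,"y": 0.7,"z": 0,"ax": 0,"ay": 0,"az": 0,"hand": 85},
  {"x": 0.6,"y": 1.5,"z": 0,"ax": 0,"ay": 0,"az": -0.5,"hand": 85},
  {"x": 1,"y": 2.3,"z": 0,"ax": 0,"ay": 0,"az": -1,"hand": 85},
  {"x": 1.3,"y": 3.1,"z": 0,"ax": 0,"ay": 0,"az": -1.5,"hand": 85},
  {"x": 1.7,"y": 3.9,"z": 0,"ax": 0,"ay": 0,"az": -2,"hand": 85},
  {"x": 2,"y": 4.7,"z": 0,"ax": 0,"ay": 0,"az": -2.3,"hand": 85},
  {"x": 2.3,"y": 5.5,"z": 0,"ax": 0,"ay": 0,"az": -2.3,"hand": 85},
  {"x": 2.66,"y": 6.3,"z": 0,"ax": 0,"ay": 0,"az": -2.3,"hand": 85},
])

```text
clock: 2.95
eef_pos: [484.8, 294.8, 176.7]
tcp_rot: [3.141, 0.001, -2.983]
contact_force: [0.7, 0.2, 0.3]
opening: 0.995
grasp_force: 0.0
```

drive_tool([
  {"x": 0,"y": 0,"z": 0,"ax": 0,"ay": 0,"az": 0,"hand": 85},
  {"x": 0,"y": 0,"z": 0,"ax": 0,"ay": 0,"az": 0,"hand": 85},
  {"x": 0,"y": 0,"z": 0,"ax": 0,"ay": 0,"az": 0,"hand": 85},
])

```text
clock: 3.25
eef_pos: [485.9, 292.1, 176.3]
tcp_rot: [-3.141, -0.0, -2.984]
contact_force: [0.7, 0.0, 0.3]
opening: 0.992
grasp_force: 0.0
```

```bash
python3 - <<'E'
from h import *
np.set_printoptions(precision=3,suppress=True)
import pickle
print(move_to([487,295,82],0.153+np.pi),monitor.sense()["eef_pos"])
i=imaging.camera_info("wrist");im=imaging.grab_frame("wrist")
pickle.dump(i,open("wrod2.pkl","wb"));cv2.imwrite("pics/wrod2.png",im[...,::-1])
print(proj(i,(487,295,112)),proj(i,(428,286,112)),proj(i,(546,304,112)))
cv2.imwrite("pics/wrod2L.png",cv2.resize(im[80:330,130:380,::-1],(600,600),interpolation=cv2.INTER_CUBIC))
E
```

```text
(array([-0.03 ,  0.054,  1.887]), array([-0.004, -0.002,  0.042])) [485.943 292.132 176.336]
[256.746 213.249] [257.525 127.302] [256.087 286.085]
```

View pics/wrod2L.png

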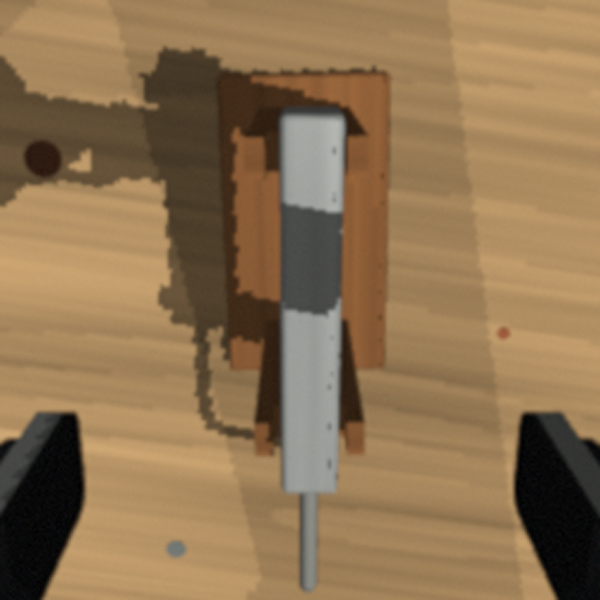

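Handle centreline runs from crop (313,113) to (310,490), which is about 2 mm to +y of the prediction. The fingers straddle it well, so I descend.

drive_tool([
  {"x": -0.02,"y": 0.09,"z": 0.4,"ax": 0,"ay": 0,"az": 0.04,"hand": 85},
  {"x": -0.02,"y": 0.09,"z": 0.9,"ax": 0,"ay": 0,"az": 0.04,"hand": 85},
  {"x": -0.02,"y": 0.09,"z": 1.4,"ax": 0,"ay": 0,"az": 0.04,"hand": 85},
  {"x": -0.02,"y": 0.09,"z": 1.7,"ax": 0,"ay": 0,"az": 0.04,"hand": 85},
  {"x": -0.02,"y": 0.09,"z": 1.88,"ax": 0,"ay": 0,"az": 0.04,"hand": 50},
  {"x": -0.02,"y": 0.09,"z": 1.88,"ax": 0,"ay": 0,"az": 0.04,"hand": 30},
  {"x": -0.02,"y": 0.09,"z": 1.88,"ax": 0,"ay": 0,"az": 0.04,"hand": 30},
  {"x": -0.02,"y": 0.09,"z": 1.88,"ax": 0,"ay": 0,"az": 0.04,"hand": 30},
])

```text
clock: 4.1
eef_pos: [487.4, 297.3, 83.3]
tcp_rot: [3.141, 0.002, -2.989]
contact_force: [-0.2, -0.5, 0.6]
opening: 0.358
grasp_force: 0.0
```

drive_tool([
  {"x": 0,"y": 0,"z": 0,"ax": 0,"ay": 0,"az": 0,"hand": 22},
  {"x": 0,"y": 0,"z": 0,"ax": 0,"ay": 0,"az": 0,"hand": 10},
  {"x": 0,"y": 0,"z": 0,"ax": 0,"ay": 0,"az": 0,"hand": 10},
  {"x": 0,"y": 0,"z": 0,"ax": 0,"ay": 0,"az": 0,"hand": 10},
  {"x": 0,"y": 0,"z": 0,"ax": 0,"ay": 0,"az": 0,"hand": 10},
], grip_force=80)

```text
clock: 4.6
eef_pos: [487.3, 297.2, 83.4]
tcp_rot: [3.141, 0.001, -2.989]
contact_force: [-0.2, -1.6, 4.6]
opening: 0.191
grasp_force: 78.2
```

```bash
python3 - <<'E'
from h import *
s=monitor.sense();print(s["eef_pos"],s["tcp_rot"],s["opening"]*85.4,s["grasp_force"],s["contact_force"])
E
```

```text
[487.25154477 297.18826315  83.35282405] [ 3.14137987e+00  1.42361173e-03 -2.98870739e+00] 16.349655087899038 78.17500948905945 [-0.2450485  -1.64720191  4.61804698]
```

drive_tool([
  {"x": 0,"y": 0,"z": -0.3,"ax": 0,"ay": 0,"az": 0,"hand": 10},
  {"x": 0,"y": 0,"z": -0.7,"ax": 0,"ay": 0,"az": 0,"hand": 10},
  {"x": 0,"y": 0,"z": -1.1,"ax": 0,"ay": 0,"az": 0,"hand": 10},
  {"x": 0,"y": 0,"z": -1.6,"ax": 0,"ay": 0,"az": 0,"hand": 10},
  {"x": 0,"y": 0,"z": -2,"ax": 0,"ay": 0,"az": 0,"hand": 10},
  {"x": 0,"y": 0,"z": -2,"ax": 0,"ay": 0,"az": 0,"hand": 10},
])

```text
clock: 5.2
eef_pos: [488.3, 298.1, 186.1]
tcp_rot: [3.139, 0.005, -2.989]
contact_force: [0.5, 0.7, -1.3]
opening: 0.197
grasp_force: 78.2
```

```bash
python3 - <<'E'
from h import *
s=monitor.sense();print(s["eef_pos"],s["tcp_rot"],s["grasp_force"])
print(move_to([525,-30.5,183.5],np.pi-.022))
E
```

```text
[488.31270543 298.07278014 186.09530547] [ 3.13929089  0.00532547 -2.98922154] 78.21399450302124
(array([ 0.272, -6.607,  0.035]), array([0.026, 0.049, 1.665]))
```

drive_tool([
  {"x": 0,"y": -0.5,"z": 0,"ax": 0,"ay": 0,"az": 0.2,"hand": 10},
  {"x": 0,"y": -1.1,"z": 0,"ax": 0,"ay": 0,"az": 0.4,"hand": 10},
  {"x": 0.1,"y": -1.8,"z": 0,"ax": 0,"ay": 0,"az": 0.6,"hand": 10},
  {"x": 0.1,"y": -2.5,"z": 0,"ax": 0,"ay": 0,"az": 0.8,"hand": 10},
  {"x": 0.2,"y": -3.2,"z": 0,"ax": 0,"ay": 0,"az": 1,"hand": 10},
  {"x": 0.2,"y": -3.9,"z": 0,"ax": 0,"ay": 0,"az": 1.2,"hand": 10},
  {"x": 0.27,"y": -4.6,"z": 0,"ax": 0,"ay": 0,"az": 1.4,"hand": 10},
  {"x": 0.27,"y": -5.3,"z": 0,"ax": 0,"ay": 0,"az": 1.66,"hand": 10},
])

```text
clock: 6.0
eef_pos: [512.7, 31.6, 181.8]
tcp_rot: [-3.142, -0.001, 3.119]
contact_force: [1.3, 0.0, -0.8]
opening: 0.196
grasp_force: 78.4
```

```bash
python3 - <<'E'
from h import *
print(move_to([540,-30.5,175],np.pi-.022),monitor.sense()["eef_pos"])
E
```

```text
(array([-0.573, -1.23 ,  0.136]), array([-0.   , -0.01 , -0.002])) [512.74337882  31.64230733 181.83498722]
```

drive_tool([
  {"x": -0.1,"y": -0.5,"z": 0.05,"ax": 0,"ay": 0,"az": 0,"hand": 10},
  {"x": -0.2,"y": -0.9,"z": 0.1,"ax": 0,"ay": 0,"az": 0,"hand": 10},
  {"x": -0.4,"y": -1.23,"z": 0.13,"ax": 0,"ay": 0,"az": 0,"hand": 10},
  {"x": -0.57,"y": -1.23,"z": 0.13,"ax": 0,"ay": 0,"az": 0,"hand": 10},
  {"x": -0.57,"y": -1.23,"z": 0.13,"ax": 0,"ay": 0,"az": 0,"hand": 10},
  {"x": -0.57,"y": -1.23,"z": 0.13,"ax": 0,"ay": 0,"az": 0,"hand": 10},
  {"x": -0.57,"y": -1.23,"z": 0.13,"ax": 0,"ay": 0,"az": 0,"hand": 10},
])

```text
clock: 6.7
eef_pos: [540.2, -28.3, 175.6]
tcp_rot: [3.141, -0.001, 3.121]
contact_force: [-0.2, -0.6, -1.1]
opening: 0.194
grasp_force: 78.5
```

```bash
python3 - <<'E'
from h import *
np.set_printoptions(precision=2,suppress=True)
import pickle
s=monitor.sense();print(s["eef_pos"],s["tcp_rot"])
tip=s["eef_pos"]+[109.5*np.cos(.022),-109.5*.022,-70.4]
S=imaging.camera_info("scene");D=imaging.camera_info("side");W=imaging.camera_info("wrist")
I={n:imaging.grab_frame(n)[...,::-1] for n in("scene","side","wrist")}
for n,v in I.items(): cv2.imwrite(f"pics/{n}3.png",v)
pickle.dump(W,open("w3.pkl","wb"))
print("tip exp",tip,proj(S,tip),proj(D,tip),proj(W,tip))
p=proj(D,tip).astype(int);q=proj(S,tip).astype(int)
print(p,q)
f=lambda im,c:cv2.resize(im[c[1]-40:c[1]+35,c[0]-33:c[0]+33],(264,300),interpolation=cv2.INTER_CUBIC)
w=cv2.resize(I["wrist"],(800,600))[200:600,120:640]
m=np.zeros((600,800,3),np.uint8);m[:400,:520]=w;m[:300,530:794]=f(I["side"],p);m[300:,530:794]=f(I["scene"],q)
cv2.imwrite("pics/mos3.png",m)
E
```

```text
[540.2  -28.27 175.62] [ 3.14 -0.    3.12]
tip exp [649.68 -30.68 105.22] [226.27 218.81] [299.9  195.54] [253.09 332.23]
[299 195] [226 218]
```

View pics/mos3.png

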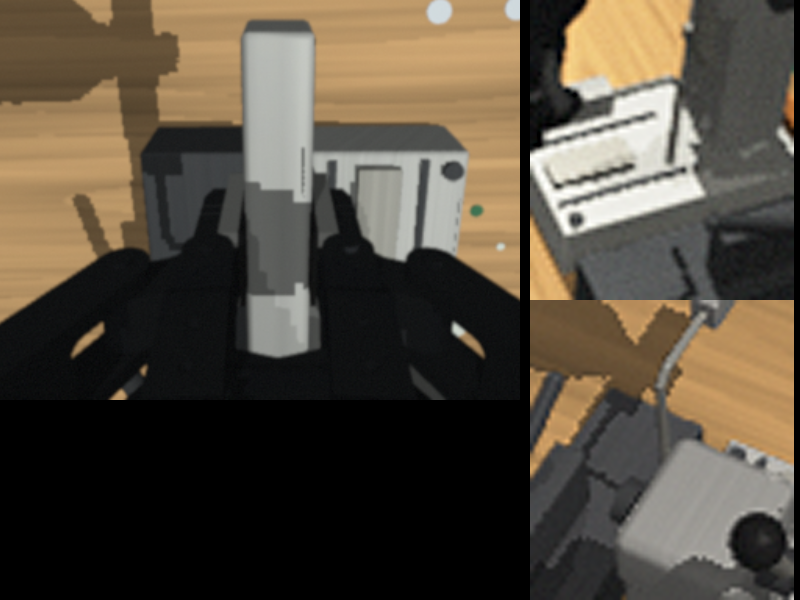

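Side crop tip at (671,160) and scene crop rod at (664,455) agree with the expected tip within about 1.5 px. Advancing above the gap, then lowering in stages.

```bash
python3 - <<'E'
from h import *
print(move_to([556.5,-29.7,75.5],np.pi-.022))
E
```

```text
(array([-0.321, -0.017,  2.007]), array([ 0.   , -0.001,  0.013]))
```

drive_tool([
  {"x": -0.16,"y": -0.02,"z": 0,"ax": 0,"ay": 0,"az": 0,"hand": 10},
  {"x": -0.32,"y": -0.02,"z": 0,"ax": 0,"ay": 0,"az": 0,"hand": 10},
  {"x": -0.32,"y": -0.02,"z": 0.3,"ax": 0,"ay": 0,"az": 0,"hand": 10},
  {"x": -0.32,"y": -0.02,"z": 0.6,"ax": 0,"ay": 0,"az": 0,"hand": 10},
  {"x": -0.32,"y": -0.02,"z": 0.9,"ax": 0,"ay": 0,"az": 0,"hand": 10},
  {"x": -0.32,"y": -0.02,"z": 0.9,"ax": 0,"ay": 0,"az": 0,"hand": 10},
  {"x": -0.32,"y": -0.02,"z": 0.9,"ax": 0,"ay": 0,"az": 0,"hand": 10},
])

```text
clock: 7.55
eef_pos: [557.2, -30.4, 130.8]
tcp_rot: [3.142, -0.0, 3.12]
contact_force: [-0.8, -0.2, -0.4]
opening: 0.197
grasp_force: 78.5
```

drive_tool([
  {"x": 0,"y": 0,"z": 0.1,"ax": 0,"ay": 0,"az": 0,"hand": 10},
  {"x": 0,"y": 0,"z": 0.2,"ax": 0,"ay": 0,"az": 0,"hand": 10},
  {"x": 0,"y": 0,"z": 0.3,"ax": 0,"ay": 0,"az": 0,"hand": 10},
  {"x": 0,"y": 0,"z": 0.3,"ax": 0,"ay": 0,"az": 0,"hand": 10},
])

```text
clock: 7.95
eef_pos: [556.3, -30.4, 115.1]
tcp_rot: [3.142, -0.001, 3.12]
contact_force: [-0.2, 0.0, -1.6]
opening: 0.191
grasp_force: 78.5
```

drive_tool([
  {"x": 0,"y": 0,"z": 0.15,"ax": 0,"ay": 0,"az": 0,"hand": 10},
  {"x": 0,"y": 0,"z": 0.3,"ax": 0,"ay": 0,"az": 0,"hand": 10},
  {"x": 0,"y": 0,"z": 0.45,"ax": 0,"ay": 0,"az": 0,"hand": 10},
  {"x": 0,"y": 0,"z": 0.6,"ax": 0,"ay": 0,"az": 0,"hand": 10},
  {"x": 0,"y": 0,"z": 0.7,"ax": 0,"ay": 0,"az": 0,"hand": 10},
  {"x": 0,"y": 0,"z": 0.78,"ax": 0,"ay": 0,"az": 0,"hand": 10},
  {"x": 0,"y": 0,"z": 0.78,"ax": 0,"ay": 0,"az": 0,"hand": 10},
  {"x": 0,"y": 0,"z": 0.78,"ax": 0,"ay": 0,"az": 0,"hand": 10},
])

```text
clock: 8.75
eef_pos: [556.8, -30.4, 76.8]
tcp_rot: [3.142, 0.0, 3.12]
contact_force: [0.3, 0.1, -0.7]
opening: 0.195
grasp_force: 78.5
```

```bash
python3 - <<'E'
from h import *
s=monitor.sense();print(s["eef_pos"],s["tcp_rot"],s["contact_force"],s["wrist_torque"])
im=imaging.grab_frame("scene")[...,::-1];d=imaging.grab_frame("side")[...,::-1]
cv2.imwrite("pics/m4.png",np.hstack([cv2.resize(im[180:280,160:260],(400,400),interpolation=cv2.INTER_CUBIC),cv2.resize(d[140:240,250:350],(400,400),interpolation=cv2.INTER_CUBIC)]))
E
```

```text
[556.83635227 -30.41488667  76.8235979 ] [3.14158555e+00 4.58681239e-05 3.12012027e+00] [ 0.29392927  0.10468195 -0.66269561] [ 0.05383465  0.03171809 -0.00607466]
```

drive_tool([
  {"x": 0.15,"y": 0,"z": 0,"ax": 0,"ay": 0,"az": 0,"hand": 10},
  {"x": 0.3,"y": 0,"z": 0,"ax": 0,"ay": 0,"az": 0,"hand": 10},
  {"x": 0.45,"y": 0,"z": 0,"ax": 0,"ay": 0,"az": 0,"hand": 10},
  {"x": 0.6,"y": 0,"z": 0,"ax": 0,"ay": 0,"az": 0,"hand": 10},
  {"x": 0.75,"y": 0,"z": 0,"ax": 0,"ay": 0,"az": 0,"hand": 10},
  {"x": 0.9,"y": 0,"z": 0,"ax": 0,"ay": 0,"az": 0,"hand": 10},
  {"x": 1.05,"y": 0,"z": 0,"ax": 0,"ay": 0,"az": 0,"hand": 10},
  {"x": 1.1,"y": 0,"z": 0,"ax": 0,"ay": 0,"az": 0,"hand": 10},
])

```text
clock: 9.65
eef_pos: [500.8, -29.2, 76.8]
tcp_rot: [3.142, -0.0, 3.12]
contact_force: [0.7, 0.4, -1.7]
opening: 0.197
grasp_force: 78.4
```

drive_tool([
  {"x": 0.15,"y": 0,"z": 0,"ax": 0,"ay": 0,"az": 0,"hand": 10},
  {"x": 0.3,"y": 0,"z": 0,"ax": 0,"ay": 0,"az": 0,"hand": 10},
  {"x": 0.45,"y": 0,"z": 0,"ax": 0,"ay": 0,"az": 0,"hand": 10},
  {"x": 0.6,"y": 0,"z": 0,"ax": 0,"ay": 0,"az": 0,"hand": 10},
  {"x": 0.75,"y": 0,"z": 0,"ax": 0,"ay": 0,"az": 0,"hand": 10},
  {"x": 0.9,"y": 0,"z": 0,"ax": 0,"ay": 0,"az": 0,"hand": 10},
  {"x": 1.05,"y": 0,"z": 0,"ax": 0,"ay": 0,"az": 0,"hand": 10},
  {"x": 1.1,"y": 0,"z": 0,"ax": 0,"ay": 0,"az": 0,"hand": 10},
])

```text
clock: 10.45
eef_pos: [445.6, -28.0, 76.7]
tcp_rot: [3.142, -0.001, 3.12]
contact_force: [1.1, -0.5, -0.8]
opening: 0.195
grasp_force: 78.5
```

drive_tool([
  {"x": 0,"y": 0,"z": 0,"ax": 0,"ay": 0,"az": 0,"hand": 10},
  {"x": 0,"y": 0,"z": 0,"ax": 0,"ay": 0,"az": 0,"hand": 10},
])

```text
clock: 10.65
eef_pos: [446.7, -28.1, 76.8]
tcp_rot: [-3.142, -0.0, 3.12]
contact_force: [0.3, 0.0, -1.3]
opening: 0.195
grasp_force: 78.4
```

```bash
python3 - <<'E'
from h import *
import pickle
S=imaging.camera_info("scene");D=imaging.camera_info("side");W=imaging.camera_info("wrist")
s=monitor.sense();print(s["eef_pos"],s["tcp_rot"],s["contact_force"])
I={n:imaging.grab_frame(n)[...,::-1] for n in("scene","side","wrist")}
for n,v in I.items(): cv2.imwrite(f"pics/{n}5.png",v)
p=proj(D,(545,-31,10)).astype(int);q=proj(S,(545,-31,10)).astype(int);print(p,q)
f=lambda im,c:cv2.resize(im[c[1]-50:c[1]+50,c[0]-50:c[0]+50],(400,400),interpolation=cv2.INTER_CUBIC)
cv2.imwrite("pics/m5.png",np.hstack([f(I["side"],p),f(I["scene"],q)]))
E
```

```text
[446.69030453 -28.08091047  76.75488755] [-3.14155145e+00 -3.38397344e-04  3.12012997e+00] [ 0.30368483  0.00132607 -1.25723381]
[263 227] [245 209]
```

View pics/m5.png

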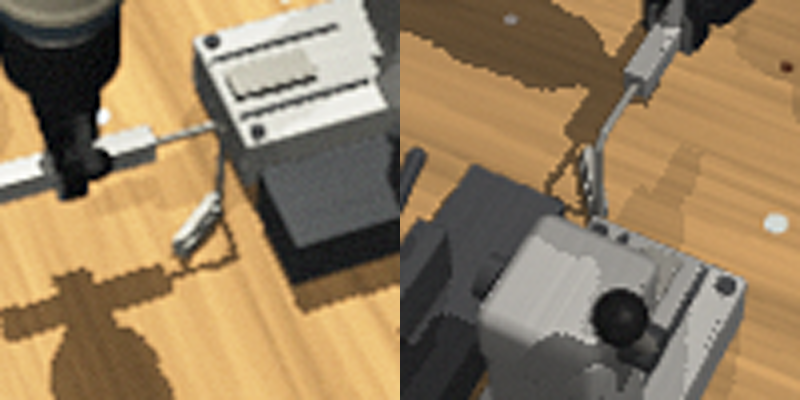

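The side crop shows the die out of the gap, upright on the bench, from (178,245) to (215,205), and turned. Next I back the rod off, lift it and carry it back to the rest.

drive_tool([
  {"x": -0.08,"y": 0,"z": 0,"ax": 0,"ay": 0,"az": 0,"hand": 10},
  {"x": -0.08,"y": 0,"z": -0.3,"ax": 0,"ay": 0,"az": 0,"hand": 10},
  {"x": -0.08,"y": 0,"z": -0.8,"ax": 0,"ay": 0,"az": 0,"hand": 10},
  {"x": -0.08,"y": 0,"z": -1.3,"ax": 0,"ay": 0,"az": 0,"hand": 10},
  {"x": -0.08,"y": 0,"z": -1.8,"ax": 0,"ay": 0,"az": 0,"hand": 10},
  {"x": -0.08,"y": 0,"z": -2.2,"ax": 0,"ay": 0,"az": 0,"hand": 10},
  {"x": -0.08,"y": 0,"z": -2.2,"ax": 0,"ay": 0,"az": 0,"hand": 10},
  {"x": -0.08,"y": 0,"z": -2.2,"ax": 0,"ay": 0,"az": 0,"hand": 10},
])

```text
clock: 11.6
eef_pos: [451.0, -28.1, 186.6]
tcp_rot: [3.142, 0.001, 3.12]
contact_force: [-0.5, 0.7, -1.5]
opening: 0.199
grasp_force: 78.4
```

```bash
python3 - <<'E'
from h import *
print(move_to([487.3,297.2,186],-2.989))
D=imaging.camera_info("side");S=imaging.camera_info("scene")
for a in[(178,245),(215,205),(197,225)]:print("die side",plane(D,(213+a[0]/4-.4,177+a[1]/4-.4),14))
for a in[(587,165),(597,212)]:print("die scene",plane(S,(195+(a[0]-400)/4-.4,159+a[1]/4-.4),14))
E
```

```text
(array([-0.587,  6.52 ,  0.012]), array([-0.   ,  0.006, -1.662]))
die side [514.47892406 -61.35500027  14.        ]
die side [551.16516654 -38.79127645  14.        ]
die side [532.98563482 -50.29567252  14.        ]
die scene [524.52712766 -54.7885042   14.        ]
die scene [556.41951527 -31.23556925  14.        ]
```

drive_tool([
  {"x": -0.05,"y": 0.5,"z": 0,"ax": 0,"ay": 0,"az": -0.1,"hand": 10},
  {"x": -0.1,"y": 1.2,"z": 0,"ax": 0,"ay": 0,"az": -0.3,"hand": 10},
  {"x": -0.2,"y": 2,"z": 0,"ax": 0,"ay": 0,"az": -0.6,"hand": 10},
  {"x": -0.3,"y": 2.8,"z": 0,"ax": 0,"ay": 0,"az": -0.9,"hand": 10},
  {"x": -0.35,"y": 3.6,"z": 0,"ax": 0,"ay": 0,"az": -1.2,"hand": 10},
  {"x": -0.4,"y": 4.4,"z": 0,"ax": 0,"ay": 0,"az": -1.4,"hand": 10},
  {"x": -0.5,"y": 5.2,"z": 0,"ax": 0,"ay": 0,"az": -1.6,"hand": 10},
  {"x": -0.58,"y": 5.8,"z": 0,"ax": 0,"ay": 0,"az": -1.66,"hand": 10},
])

```text
clock: 12.4
eef_pos: [485.3, 263.2, 184.9]
tcp_rot: [-3.141, -0.002, -2.987]
contact_force: [0.3, -0.5, -1.6]
opening: 0.196
grasp_force: 78.6
```

drive_tool([
  {"x": 0,"y": 0.3,"z": 0,"ax": 0,"ay": 0,"az": 0,"hand": 10},
  {"x": 0,"y": 0.6,"z": 0,"ax": 0,"ay": 0,"az": 0,"hand": 10},
  {"x": 0,"y": 0.6,"z": 0,"ax": 0,"ay": 0,"az": 0,"hand": 10},
  {"x": 0,"y": 0.6,"z": 0,"ax": 0,"ay": 0,"az": 0,"hand": 10},
])

```text
clock: 12.8
eef_pos: [480.9, 290.1, 186.2]
tcp_rot: [-3.141, -0.001, -2.989]
contact_force: [-0.2, -0.1, -1.6]
opening: 0.201
grasp_force: 78.6
```

```bash
python3 - <<'E'
from h import *
print(move_to([487.3,297.2,83.6],-2.989))
s=monitor.sense();print(s["eef_pos"],s["tcp_rot"],s["contact_force"])
E
```

```text
(array([-0.151,  0.123,  2.052]), array([-0.008, -0.011, -0.001]))
[480.87641923 290.06445343 186.22909915] [-3.14075090e+00 -1.14783364e-03 -2.98907971e+00] [-0.22136057 -0.10929956 -1.63572214]
```

drive_tool([
  {"x": -0.15,"y": 0.123,"z": 0,"ax": 0,"ay": 0,"az": 0,"hand": 10},
  {"x": -0.15,"y": 0.123,"z": 0.4,"ax": 0,"ay": 0,"az": 0,"hand": 10},
  {"x": -0.15,"y": 0.123,"z": 0.8,"ax": 0,"ay": 0,"az": 0,"hand": 10},
  {"x": -0.15,"y": 0.123,"z": 1.2,"ax": 0,"ay": 0,"az": 0,"hand": 10},
  {"x": -0.15,"y": 0.123,"z": 1.4,"ax": 0,"ay": 0,"az": 0,"hand": 10},
  {"x": -0.15,"y": 0.123,"z": 1.6,"ax": 0,"ay": 0,"az": 0,"hand": 10},
  {"x": -0.15,"y": 0.123,"z": 1.6,"ax": 0,"ay": 0,"az": 0,"hand": 10},
  {"x": -0.15,"y": 0.123,"z": 1.6,"ax": 0,"ay": 0,"az": 0,"hand": 10},
])

```text
clock: 13.6
eef_pos: [488.3, 298.1, 107.2]
tcp_rot: [3.141, 0.001, -2.989]
contact_force: [0.0, -0.5, -0.7]
opening: 0.198
grasp_force: 78.6
```

```bash
python3 - <<'E'
from h import *
print(move_to([487.3,297.2,83.6],-2.989))
s=monitor.sense();print(s["eef_pos"],s["tcp_rot"],s["contact_force"])
E
```

```text
(array([ 0.023, -0.015,  0.472]), array([ 0.002,  0.005, -0.005]))
[488.33474307 298.12488773 107.22539535] [ 3.14138030e+00  5.05435732e-04 -2.98949642e+00] [ 6.61080922e-04 -5.18589876e-01 -6.79755734e-01]
```

drive_tool([
  {"x": 0.02,"y": -0.015,"z": 0.1,"ax": 0,"ay": 0,"az": 0,"hand": 10},
  {"x": 0.02,"y": -0.015,"z": 0.2,"ax": 0,"ay": 0,"az": 0,"hand": 10},
  {"x": 0.02,"y": -0.015,"z": 0.3,"ax": 0,"ay": 0,"az": 0,"hand": 10},
  {"x": 0.02,"y": -0.015,"z": 0.38,"ax": 0,"ay": 0,"az": 0,"hand": 10},
  {"x": 0.02,"y": -0.015,"z": 0.43,"ax": 0,"ay": 0,"az": 0,"hand": 10},
  {"x": 0.02,"y": -0.015,"z": 0.46,"ax": 0,"ay": 0,"az": 0,"hand": 10},
  {"x": 0.02,"y": -0.015,"z": 0.46,"ax": 0,"ay": 0,"az": 0,"hand": 10},
])

```text
clock: 14.3
eef_pos: [486.9, 297.0, 83.5]
tcp_rot: [-3.141, -0.0, -2.989]
contact_force: [-0.4, -0.9, -2.2]
opening: 0.193
grasp_force: 78.6
```

```bash
python3 - <<'E'
from h import *
s=monitor.sense();print(s["eef_pos"],s["tcp_rot"],s["contact_force"])
E
```

```text
[486.89815149 297.00068429  83.53741509] [-3.14129143e+00 -4.31229176e-04 -2.98913200e+00] [-0.41022558 -0.89642556 -2.20646457]
```

drive_tool([
  {"x": 0,"y": 0,"z": 0,"ax": 0,"ay": 0,"az": 0,"hand": 25},
  {"x": 0,"y": 0,"z": 0,"ax": 0,"ay": 0,"az": 0,"hand": 40},
  {"x": 0,"y": 0,"z": 0,"ax": 0,"ay": 0,"az": 0,"hand": 60},
  {"x": 0,"y": 0,"z": 0,"ax": 0,"ay": 0,"az": 0,"hand": 60},
  {"x": 0,"y": 0,"z": -0.3,"ax": 0,"ay": 0,"az": 0,"hand": 60},
  {"x": 0,"y": 0,"z": -0.8,"ax": 0,"ay": 0,"az": 0,"hand": 60},
  {"x": 0,"y": 0,"z": -1.4,"ax": 0,"ay": 0,"az": 0,"hand": 60},
  {"x": 0,"y": 0,"z": -2,"ax": 0,"ay": 0,"az": 0,"hand": 60},
])

```text
clock: 15.1
eef_pos: [487.0, 297.2, 185.9]
tcp_rot: [3.141, 0.0, -2.989]
contact_force: [1.1, 0.2, 0.7]
opening: 0.701
grasp_force: 0.0
```

```bash
python3 - <<'E'
from h import *
np.set_printoptions(precision=2,suppress=True)
im=imaging.grab_frame("wrist")[...,::-1];cv2.imwrite("pics/w6.png",im)
im=imaging.grab_frame("side")[...,::-1];cv2.imwrite("pics/side6.png",im)
a=cv2.imread("pics/side0.png").astype(int)
d=np.abs(a[120:200,180:262]-im[120:200,180:262]).sum(2);print("rest changes px>60",(d>60).sum())
# view pose: camera-above die: die (536,-47); tcp camera offset 79 toward robot, 17deg lean
print(move_to([536,-47,150],np.pi-.02))
E
```

```text
rest changes px>60 1093
(array([ 0.13, -6.98,  0.76]), array([0.04, 0.07, 1.65]))
```

drive_tool([
  {"x": 0,"y": -0.7,"z": 0,"ax": 0,"ay": 0,"az": 0.2,"hand": 60},
  {"x": 0,"y": -1.5,"z": 0,"ax": 0,"ay": 0,"az": 0.4,"hand": 60},
  {"x": 0,"y": -2.4,"z": 0,"ax": 0,"ay": 0,"az": 0.6,"hand": 60},
  {"x": 0,"y": -3.3,"z": 0,"ax": 0,"ay": 0,"az": 0.8,"hand": 60},
  {"x": 0,"y": -4.2,"z": 0.2,"ax": 0,"ay": 0,"az": 1,"hand": 60},
  {"x": 0.1,"y": -5.1,"z": 0.4,"ax": 0,"ay": 0,"az": 1.3,"hand": 60},
  {"x": 0.1,"y": -6,"z": 0.6,"ax": 0,"ay": 0,"az": 1.6,"hand": 60},
  {"x": 0.13,"y": -6.9,"z": 0.7,"ax": 0,"ay": 0,"az": 1.6,"hand": 60},
])

```text
clock: 16.0
eef_pos: [532.5, -46.6, 148.4]
tcp_rot: [3.142, -0.001, 3.125]
contact_force: [1.1, 1.0, -0.8]
opening: 0.703
grasp_force: 0.0
```

drive_tool([
  {"x": 0,"y": 0,"z": 0,"ax": 0,"ay": 0,"az": 0,"hand": 60},
  {"x": 0,"y": 0,"z": 0,"ax": 0,"ay": 0,"az": 0,"hand": 60},
  {"x": 0,"y": 0,"z": 0,"ax": 0,"ay": 0,"az": 0,"hand": 60},
])

```text
clock: 16.3
eef_pos: [532.8, -44.2, 149.0]
tcp_rot: [3.141, -0.0, 3.127]
contact_force: [-0.2, 0.6, -0.2]
opening: 0.703
grasp_force: 0.0
```

```bash
python3 - <<'E'
from h import *
np.set_printoptions(precision=2,suppress=True)
import pickle
W=imaging.camera_info("wrist");s=monitor.sense();print(s["eef_pos"],s["tcp_rot"])
im=imaging.grab_frame("wrist")[...,::-1];cv2.imwrite("pics/w7.png",im);pickle.dump(W,open("w7.pkl","wb"))
d=imaging.grab_frame("side")[...,::-1];cv2.imwrite("pics/side7.png",d)
a=cv2.imread("pics/side0.png").astype(int)
e=np.abs(a[120:200,180:262]-d[120:200,180:262]).sum(2);print("rest changed px",(e>60).sum())
ys,xs=np.nonzero(e>60);print(xs.min()+180 if len(xs) else 0,xs.max()+180 if len(xs) else 0)
p=proj(W,(536,-47,14)).astype(int);print(p)
m=np.hstack([cv2.resize(im[p[1]-60:p[1]+60,p[0]-50:p[0]+50],(500,600),interpolation=cv2.INTER_CUBIC),cv2.resize(d[100:220,180:240],(300,600),interpolation=cv2.INTER_CUBIC)])
cv2.imwrite("pics/m7.png",m)
E
```

```text
[532.83 -44.18 148.98] [ 3.14 -0.    3.13]
rest changed px 1857
180 261
[250 187]
```

View pics/m7.png

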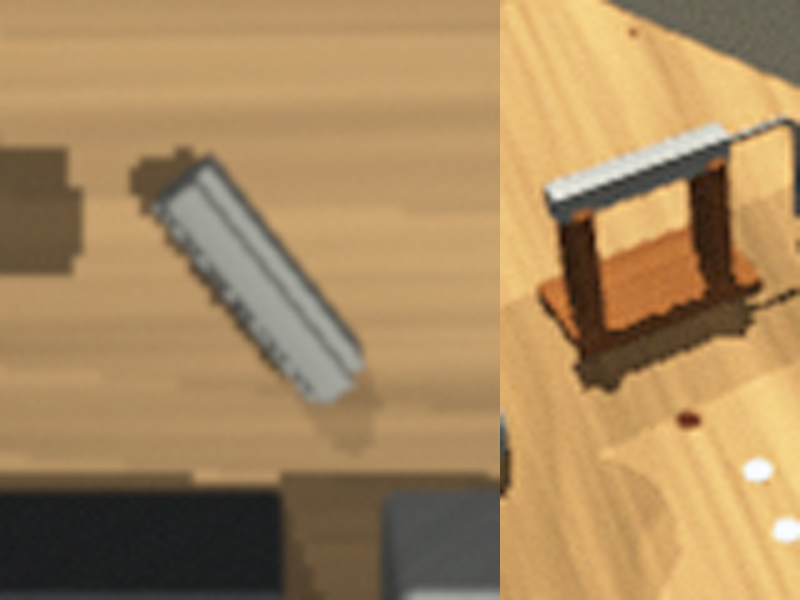

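The rod handle's end is at side pixel (189.4,137.4), against (189.3,137.5) at the start, so it's back as it lay. The die lies upright, with crop ends at about (183,182) and (342,380).

```bash
python3 - <<'E'
from h import *
np.set_printoptions(precision=3,suppress=True)
import pickle
W=pickle.load(open("w7.pkl","rb"));f=lambda x,y,z:plane(W,(200+x/5-.4,127+y/5-.4),z)
a,b=f(183,182,15),f(342,380,15);print(a,b,np.linalg.norm(a-b))
e1,e2=f(210,160,12),f(362,352,12);v=e2-e1;y1=np.arctan2(v[1],v[0])
l1,l2=f(155,207,14),f(310,400,14);v=l2-l1;print("yaw",y1,np.arctan2(v[1],v[0]),np.arctan2(*(b-a)[1::-1]), "width",np.abs(np.cross((e2-e1)[:2]/np.linalg.norm((e2-e1)[:2]),(l1-e1)[:2])))
c=(a+b)/2
print(c,move_to([c[0],c[1],100],np.pi+y1))
E
```

```text
[512.844 -59.194  15.   ] [550.948 -30.724  15.   ] 47.56525186491437
yaw 0.6401541912125502 0.6358102112007273 0.6416958083736175 width 12.922016705066005
[531.896 -44.959  15.   ] (array([ 0.021, -0.026,  0.981]), array([ 0.001,  0.003, -6.244]))<stdin>:7: DeprecationWarning: Arrays of 2-dimensional vectors are deprecated. Use arrays of 3-dimensional vectors instead. (deprecated in NumPy 2.0)
```

drive_tool([
  {"x": 0,"y": 0,"z": 0.2,"ax": 0,"ay": 0,"az": -1.2,"hand": 50},
  {"x": 0,"y": -0.01,"z": 0.4,"ax": 0,"ay": 0,"az": -2.4,"hand": 45},
  {"x": 0.01,"y": -0.02,"z": 0.6,"ax": 0,"ay": 0,"az": -3.6,"hand": 40},
  {"x": 0.02,"y": -0.02,"z": 0.8,"ax": 0,"ay": 0,"az": -4.8,"hand": 40},
  {"x": 0.02,"y": -0.02,"z": 0.98,"ax": 0,"ay": 0,"az": -5.8,"hand": 40},
  {"x": 0.02,"y": -0.02,"z": 0.98,"ax": 0,"ay": 0,"az": -6.24,"hand": 40},
  {"x": 0.02,"y": -0.02,"z": 0.98,"ax": 0,"ay": 0,"az": -6.24,"hand": 40},
  {"x": 0.02,"y": -0.02,"z": 0.98,"ax": 0,"ay": 0,"az": -6.24,"hand": 40},
])

```text
clock: 17.2
eef_pos: [532.1, -45.0, 100.0]
tcp_rot: [-3.141, 0.0, -2.504]
contact_force: [0.2, 0.1, 1.3]
opening: 0.467
grasp_force: 0.0
```

```bash
python3 - <<'E'
from h import *
np.set_printoptions(precision=3,suppress=True)
print(move_to([531.9,-45,3],np.pi+.64),monitor.sense()["opening"]*85.4)
E
```

```text
(array([0.004, 0.004, 1.941]), array([-0.002,  0.003, -0.019])) 39.92205393303981
```

drive_tool([
  {"x": 0,"y": 0,"z": 0.4,"ax": 0,"ay": 0,"az": 0,"hand": 40},
  {"x": 0,"y": 0,"z": 0.9,"ax": 0,"ay": 0,"az": 0,"hand": 40},
  {"x": 0,"y": 0,"z": 1.3,"ax": 0,"ay": 0,"az": 0,"hand": 40},
  {"x": 0,"y": 0,"z": 1.6,"ax": 0,"ay": 0,"az": 0,"hand": 40},
  {"x": 0,"y": 0,"z": 1.8,"ax": 0,"ay": 0,"az": 0,"hand": 40},
  {"x": 0,"y": 0,"z": 1.9,"ax": 0,"ay": 0,"az": 0,"hand": 40},
  {"x": 0,"y": 0,"z": 1.94,"ax": 0,"ay": 0,"az": 0,"hand": 40},
  {"x": 0,"y": 0,"z": 1.94,"ax": 0,"ay": 0,"az": 0,"hand": 40},
])

```text
clock: 18.0
eef_pos: [532.3, -45.8, 3.1]
tcp_rot: [-3.141, 0.0, -2.504]
contact_force: [0.1, -0.7, 0.1]
opening: 0.467
grasp_force: 0.0
```

drive_tool([
  {"x": 0,"y": 0,"z": 0,"ax": 0,"ay": 0,"az": 0,"hand": 25},
  {"x": 0,"y": 0,"z": 0,"ax": 0,"ay": 0,"az": 0,"hand": 18},
  {"x": 0,"y": 0,"z": 0,"ax": 0,"ay": 0,"az": 0,"hand": 10},
  {"x": 0,"y": 0,"z": 0,"ax": 0,"ay": 0,"az": 0,"hand": 5},
  {"x": 0,"y": 0,"z": 0,"ax": 0,"ay": 0,"az": 0,"hand": 5},
  {"x": 0,"y": 0,"z": 0,"ax": 0,"ay": 0,"az": 0,"hand": 5},
  {"x": 0,"y": 0,"z": 0,"ax": 0,"ay": 0,"az": 0,"hand": 5},
], grip_force=40)

```text
clock: 18.7
eef_pos: [532.4, -45.9, 3.4]
tcp_rot: [-3.141, 0.001, -2.503]
contact_force: [-0.6, 0.0, 7.2]
opening: 0.138
grasp_force: 39.7
```

```bash
python3 - <<'E'
from h import *
s=monitor.sense();print(s["eef_pos"],s["tcp_rot"],s["opening"]*85.4,s["grasp_force"],s["contact_force"])
E
```

```text
[532.42400301 -45.9111152    3.44361983] [-3.14089434e+00  7.52294720e-04 -2.50339025e+00] 11.750673987580551 39.700419902801514 [-0.55435613  0.01536711  7.20418635]
```

drive_tool([
  {"x": 0,"y": 0,"z": -0.3,"ax": 0,"ay": 0,"az": 0,"hand": 5},
  {"x": 0,"y": 0,"z": -0.7,"ax": 0,"ay": 0,"az": 0,"hand": 5},
  {"x": 0,"y": 0,"z": -1.1,"ax": 0,"ay": 0,"az": 0,"hand": 5},
  {"x": 0,"y": 0,"z": -1.5,"ax": 0,"ay": 0,"az": 1,"hand": 5},
  {"x": 0,"y": 0,"z": -2,"ax": 0,"ay": 0,"az": 2.2,"hand": 5},
  {"x": 0,"y": 0,"z": -2.1,"ax": 0,"ay": 0,"az": 3.4,"hand": 5},
  {"x": 0,"y": 0,"z": -2.1,"ax": 0,"ay": 0,"az": 4.6,"hand": 5},
  {"x": 0,"y": 0,"z": -2.1,"ax": 0,"ay": 0,"az": 5.8,"hand": 5},
])

```text
clock: 19.5
eef_pos: [532.0, -45.8, 108.3]
tcp_rot: [-3.142, 0.001, -3.116]
contact_force: [-0.2, 0.1, -1.0]
opening: 0.139
grasp_force: 39.3
```

```bash
python3 - <<'E'
from h import *
s=monitor.sense();print(s["eef_pos"],s["opening"]*85.4,s["grasp_force"])
print(move_to([620,31,107],np.pi-.022))
E
```

```text
[531.99125719 -45.84773452 108.26155161] 11.88421911495004 39.25989747047424
(array([-1.799,  1.491,  0.026]), array([-0.001,  0.007,  0.455]))
```

drive_tool([
  {"x": -0.3,"y": 0.3,"z": 0,"ax": 0,"ay": 0,"az": 0.2,"hand": 5},
  {"x": -0.7,"y": 0.6,"z": 0,"ax": 0,"ay": 0,"az": 0.45,"hand": 5},
  {"x": -1.1,"y": 0.9,"z": 0,"ax": 0,"ay": 0,"az": 0.45,"hand": 5},
  {"x": -1.5,"y": 1.3,"z": 0,"ax": 0,"ay": 0,"az": 0.45,"hand": 5},
  {"x": -1.8,"y": 1.49,"z": 0,"ax": 0,"ay": 0,"az": 0.45,"hand": 5},
  {"x": -1.8,"y": 1.49,"z": 0,"ax": 0,"ay": 0,"az": 0.45,"hand": 5},
  {"x": -1.8,"y": 1.49,"z": 0,"ax": 0,"ay": 0,"az": 0.45,"hand": 5},
  {"x": -1.8,"y": 1.49,"z": 0,"ax": 0,"ay": 0,"az": 0.45,"hand": 5},
])

```text
clock: 20.3
eef_pos: [618.5, 30.9, 107.5]
tcp_rot: [-3.141, -0.001, 3.125]
contact_force: [-0.4, -0.8, -1.4]
opening: 0.138
grasp_force: 39.3
```

```bash
python3 - <<'E'
from h import *
np.set_printoptions(precision=3,suppress=True)
import pickle
s=monitor.sense();print(s["eef_pos"],s["tcp_rot"])
print(move_to([620,31,58],np.pi-.022))
W=imaging.camera_info("wrist");im=imaging.grab_frame("wrist")[...,::-1]
D=imaging.camera_info("side");d=imaging.grab_frame("side")[...,::-1]
cv2.imwrite("pics/w8.png",im);pickle.dump(W,open("w8.pkl","wb"))
# predicted pad corners in the wrist view from press yaw -.022, centre (620,31)
for sx,sy in[(-31,-13),(-31,13)]:
    print("pad corner exp",proj(W,(620+sx*1-sy*-.022,31+sx*-.022+sy,54)))
p=proj(W,(600,31,58)).astype(int);q=proj(D,(620,31,58)).astype(int);print(p,q)
m=np.hstack([cv2.resize(im[p[1]-90:p[1]+60,p[0]-50:p[0]+50],(400,600),interpolation=cv2.INTER_CUBIC),cv2.resize(d[q[1]-60:q[1]+60,q[0]-40:q[0]+40],(400,600),interpolation=cv2.INTER_CUBIC)])
cv2.imwrite("pics/m8.png",m)
E
```

```text
[618.517  30.86  107.517] [-3.141 -0.001  3.125]
(array([-0.031,  0.004,  0.99 ]), array([-0.002, -0.012,  0.052]))
pad corner exp [233.392 174.613]
pad corner exp [273.822 174.819]
[252 192] [279 193]
```

View pics/m8.png

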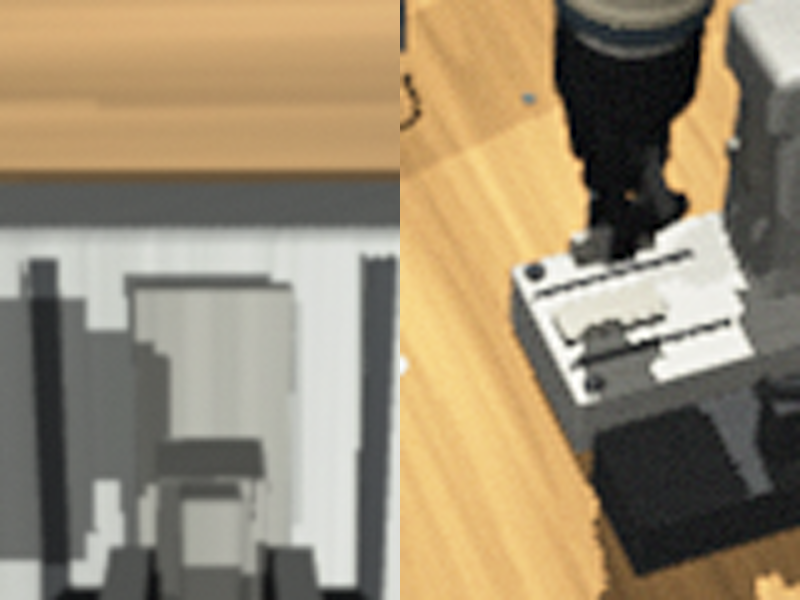

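The wrist view shows the pad's front corners at crop (132,289) and (297,285), so the pad centre is about (619.3,32). The die is held upright at crop (209,440+). Lowering it.

drive_tool([
  {"x": -0.02,"y": 0.024,"z": 0.3,"ax": 0,"ay": 0,"az": 0.05,"hand": 5},
  {"x": -0.02,"y": 0.024,"z": 0.6,"ax": 0,"ay": 0,"az": 0.05,"hand": 5},
  {"x": -0.02,"y": 0.024,"z": 0.8,"ax": 0,"ay": 0,"az": 0.05,"hand": 5},
  {"x": -0.02,"y": 0.024,"z": 0.9,"ax": 0,"ay": 0,"az": 0.05,"hand": 5},
  {"x": -0.02,"y": 0.024,"z": 0.95,"ax": 0,"ay": 0,"az": 0.05,"hand": 5},
  {"x": -0.02,"y": 0.024,"z": 0.98,"ax": 0,"ay": 0,"az": 0.05,"hand": 5},
  {"x": -0.02,"y": 0.024,"z": 0.98,"ax": 0,"ay": 0,"az": 0.05,"hand": 5},
  {"x": -0.02,"y": 0.024,"z": 0.98,"ax": 0,"ay": 0,"az": 0.05,"hand": 5},
])

```text
clock: 21.2
eef_pos: [621.0, 32.6, 59.2]
tcp_rot: [3.142, 0.001, 3.12]
contact_force: [0.0, -0.1, -0.6]
opening: 0.136
grasp_force: 39.3
```

Not in contact yet; down in small steps.

drive_tool([
  {"x": 0.02,"y": -0.01,"z": 0.01,"ax": 0,"ay": 0,"az": 0,"hand": 5},
  {"x": 0.02,"y": -0.01,"z": 0.02,"ax": 0,"ay": 0,"az": 0,"hand": 5},
  {"x": 0.02,"y": -0.01,"z": 0.03,"ax": 0,"ay": 0,"az": 0,"hand": 5},
  {"x": 0.02,"y": -0.01,"z": 0.03,"ax": 0,"ay": 0,"az": 0,"hand": 5},
])

```text
clock: 21.6
eef_pos: [619.7, 32.1, 57.5]
tcp_rot: [-3.142, 0.0, 3.12]
contact_force: [-1.5, 0.1, 1.5]
opening: 0.135
grasp_force: 39.5
```

drive_tool([
  {"x": 0,"y": 0,"z": 0,"ax": 0,"ay": 0,"az": 0,"hand": 16},
  {"x": 0,"y": 0,"z": 0,"ax": 0,"ay": 0,"az": 0,"hand": 22},
  {"x": 0,"y": 0,"z": 0,"ax": 0,"ay": 0,"az": 0,"hand": 32},
  {"x": 0,"y": 0,"z": 0,"ax": 0,"ay": 0,"az": 0,"hand": 40},
  {"x": 0,"y": 0,"z": -0.2,"ax": 0,"ay": 0,"az": 0,"hand": 40},
  {"x": 0,"y": 0,"z": -0.7,"ax": 0,"ay": 0,"az": 0,"hand": 40},
  {"x": 0,"y": 0,"z": -1.4,"ax": 0,"ay": 0,"az": 0,"hand": 40},
  {"x": 0,"y": 0,"z": -2.2,"ax": 0,"ay": 0,"az": 0,"hand": 40},
])

```text
clock: 22.4
eef_pos: [618.9, 32.1, 168.3]
tcp_rot: [-3.141, -0.002, 3.12]
contact_force: [0.4, 0.7, -0.8]
opening: 0.468
grasp_force: 0.0
```

drive_tool([
  {"x": 0.3,"y": 0,"z": 0,"ax": 0,"ay": 0,"az": 0,"hand": 40},
  {"x": 0.8,"y": 0,"z": 0,"ax": 0,"ay": 0,"az": 0,"hand": 40},
  {"x": 1,"y": 0,"z": 0,"ax": 0,"ay": 0,"az": 0,"hand": 40},
  {"x": 1,"y": 0,"z": 0,"ax": 0,"ay": 0,"az": 0,"hand": 40},
  {"x": 1,"y": 0,"z": 0,"ax": 0,"ay": 0,"az": 0,"hand": 40},
])

```text
clock: 22.9
eef_pos: [570.5, 33.2, 167.7]
tcp_rot: [3.142, 0.001, 3.12]
contact_force: [0.8, 0.9, 0.6]
opening: 0.471
grasp_force: 0.0
```

```bash
python3 - <<'E'
from h import *
np.set_printoptions(precision=2,suppress=True)
import pickle
W=imaging.camera_info("wrist");s=monitor.sense();print(s["eef_pos"],s["clock"])
im=imaging.grab_frame("wrist")[...,::-1].copy();cv2.imwrite("pics/w9.png",im);pickle.dump(W,open("w9.pkl","wb"))
pad=lambda a,b,z:proj(W,(619.3+a+.022*b,32-.022*a+b,z))
c=pad(0,0,64);print(c,[pad(a,b,54) for a in(-31,31) for b in(-13,13)])
x,y=c.astype(int)
# intensity profiles across (y) at three sections and along the middle
g=cv2.cvtColor(im,cv2.COLOR_BGR2GRAY)
for a in(-15,0,15):
    px=np.array([pad(a,b,70) for b in range(-24,25,1)]).astype(np.float32)
    print(a,cv2.remap(g,px[:,0].copy(),px[:,1].copy(),cv2.INTER_LINEAR).ravel())
px=np.array([pad(a,0,74) for a in range(-40,41,2)]).astype(np.float32)
print("along",cv2.remap(g,px[:,0].copy(),px[:,1].copy(),cv2.INTER_LINEAR).ravel())
d=imaging.grab_frame("side")[...,::-1].copy();e=imaging.grab_frame("scene")[...,::-1];cv2.imwrite("pics/side9.png",d);cv2.imwrite("pics/scene9.png",e)
# bystander change check away from the robot
for n,v in(("side",d),("scene",e)):
    b=cv2.imread(f"pics/{n}0.png")
    for name,X,h in(("rest",(487,297,60),60),):
        p=proj(imaging.camera_info(n),X).astype(int)
        k=np.abs(v[p[1]-35:p[1]+35,p[0]-35:p[0]+35].astype(int)-b[p[1]-35:p[1]+35,p[0]-35:p[0]+35]).sum(2);print(n,name,(k>60).sum())
E
```

```text
[570.52  33.2  167.7 ] 22.9
[253.11 247.45] [array([238.21, 210.1 ]), array([268.03, 210.1 ]), array([239.22, 272.3 ]), array([267.09, 272.3 ])]
-15 [ 90 141 178 185 183 184 186 186 181 152 107  96 114 134  99  85  86  88
  93  96  89  99 136 157 159 161 162 164 163 157 160 147 141 145 145 153
 162 169 179 192 195 196 196 196 199 198 185 138  82]
0 [ 86 141 178 184 183 183 185 185 184 171 129  98 119 144 123  91  84  85
  97 126 123 106 135 156 159 161 162 164 160 154 161 154 144 146 145 150
 151 158 177 189 195 197 197 196 198 200 195 163  92]
15 [ 82 124 169 184 183 182 185 187 184 166 116 101 117 143 156 157 157 155
 138 104  87  98 136 157 159 160 162 162 159 154 159 148 136 143 146 147
 150 162 189 196 195 196 195 194 196 200 196 175 112]
along [ 91 148 164 164 131  71  75  97 121 160 159 159 159 159 159 159 159 159
 159 159 159 159 159 159 159 160 159 159 158 159 159 158 169 185 190 192
 190 190 191 190 190]
side rest 1060
scene rest 1361
```

The profiles put the ridge centred within about 1.5 mm of the pad's middle, with 48 mm of even ridge brightness lengthwise. The rest was already confirmed by eye, so I'm handing in.

```bash
python3 -c "
from rig import r
print(r.sign_off())"
```

```text
the job is handed in; nothing more can be done
None
```

The die was drawn out of the gap with the rod and set ridge up on the press pad (about 1.5 mm off centre by my measurement), and the rod is back in its rest. I handed the job in at about 23 s, but got no verdict back, and I didn't re-check the bystanders at the end.

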